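# Function check of the bench stop

## Robot

A 7-joint arm with a two-finger parallel gripper is mounted at the origin on the work surface. World frame = base frame: x ahead of the robot, y to its left, z up, the work surface at z = 0. Lengths are in m, angles in rad, forces in N, time in s.
With the tool pointing down it reaches from about 0.4 to 0.875 m from the base axis. Payload 6.5 kg.
Tool frame: the origin (TCP) lies midway between the tips of the shut fingers; the grasp point (between the pads) lies 19 mm behind it; z points along the fingers, y is the line along which they close (so a half turn about z gives the same grasp; the last joint's range is limited). The gripper opens to 88 mm and grips with 3 to 60 N. Pads are 18 mm wide; open, the fingers measure 123 mm over their backs; the gripper's body (75 mm by 187 mm) begins 45 mm behind the grasp point.
Start: joints at [-1.239, 0.536, -0.004, 1.538, 0.003, 1.067, -0.071], TCP at [0.252, 0.599, 0.239] pointing down, gripper open.
Joint ranges: [-2.7, 2.7], [-0.37, 2.16], [-1.27, 1.26], [0.24, 2.4], [-1.31, 4.45], [0.19, 1.91], [-2.76, 2.76]. Speed limits (rad/s): [2.39, 2.39, 3.14, 3.14, 3.14, 3.14, 3.14].

## Interface

Orientations are given as a unit quaternion [w, x, y, z].
In Python, from station import env gives the robot as it stands.
- The arm moves only by the tool move_arm, never from a script. Its argument "rows" is text: rows parted by semicolons, each of 7 numbers parted by spaces: the shift along the tool's x, y, z in mm, then the turn, a rotation vector about the tool's x, y, z in degrees, then the opening, from 0 (shut) to 1 (fully open). A call has exactly 8 rows; each row shifts and turns the commanded pose from where the row before left it, along the tool's axes as they then stand; what a row does not reach is not made up. A row lasts 1/10 s, in which the tool goes at most 50 mm and 8.59 degrees, less where a joint would pass 70% of its speed; a pose out of reach is approached as far as the arm can. A call with a gripper value outside its range is refused whole. The fingers move at their own pace and stop on an object; "squeeze" is the grip in N (left out, the last holds). Time passes only in rows, so rows that do not move let the fingers close, or fill a call up. It gives the time, the measured TCP pose, the force, the opening and the grip force at its end, in the units of the state.
- env.get_state(): the state, without advancing time (a new reading comes with each control period).
- env.grab_frame(name): name is "scene" or "top" or "wrist"; returns (picture, depth): 384x512x3 uint8, red, green, blue; 384x512 float32, m along the optical axis (not along the pixel's ray), 0 where there is no reading.
- env.get_calibration(name): a dict with "fx", "fy", "cx", "cy" (pixels), "R" (3x3) and "t" (3): a world point X has camera coordinates R X + t. Camera axes: x right, y down, z forward; pixel columns grow to the right and rows downward; lengths in m; the calibration is good to about 2 mm. A picture is of the moment at which its call begins: read the wrist's pose just before it. get_calibration takes no time and is no camera call; for the wrist camera it gives the pose at the moment of the call.
- env.job_done(): hands the job in; it is judged then, once.
Trained networks look in the newest picture that a camera, given by its name, has taken for a name from the list of things; names that differ only in an ending like _2 or _b are one class to them, and where a whole thing is asked for, a point or a joint stands for the part that bears it (a point fixed in the world has none). Each returns a list of dicts, best first, with "p" (0 to 1); they miss things now and then, are a little off and sometimes report something else, mostly with a low value. They report only what shows in the picture. A call takes as long as a camera call. They do not tell look-alikes from the thing itself.
- env.look_for(label, camera): "box" ([left, top, right, bottom] in pixels, round what is visible of it).
The state is a dict: "t": time; "qpos": joint angles; "qd": joint speeds; "tau": joint torques, N m; "ee_pos": TCP position; "orientation": TCP orientation; "wrist_force": force on the tool from outside, world axes, zero at the start; "moment": the same for the moment, N m; "finger_gap": finger opening in m; "grip_force": force on a finger pad.
Only numpy, scipy, OpenCV 4.12 (cv2) and the standard library are available. Lean on these libraries where they do the work, as an engineer would, in place of code of your own. Each camera call takes 0.05 s, during which the arm holds its last target. There are 200 camera calls.

## Task

Check the repair bench's stop: with a fingertip press the winged mushroom head straight in until it stays in by itself and let go of it, then push one of its wings sideways to twist the head clockwise (seen from above) until the latch releases and it springs back out. Then press the flat push button on the smaller box in to its stop to switch the bench on again, let it come back out and move clear. Only touch and push: do not take the mushroom head or its wings between the fingers, and leave the reel, jar, screwdriver and iron stand where they are.

Things in the scene. Friction and masses are not known exactly. Their poses are not given: they have to be found in the camera images.
- stop_box: The larger control box, screwed to the bench: 120 x 120 mm, 55 mm high, with the mushroom head in the middle of its top. Between box top and cap there is a gap of 20 mm (12 mm when pressed in) with only a collar and stem in it, within 22 mm of the axis. Origin: centre of its underside; z up.
- stop_top (a point): Centre of the top of the mushroom head, on its vertical axis, 93 mm above the bench when out. The head is a round cap, 60 mm in diameter and 18 mm high (domed; flat in the middle 24 mm), with two opposite wings sticking out from its rim to 54 mm from the axis. The point's x axis runs along the wings towards stop_wing_a, z up; it moves and turns with the head.
- stop_wing_a (a point): Middle of the end face of one wing, 54 mm from the axis, 10 mm below the top of the cap; moves with the head. Each wing is 12 mm wide and 12 mm high, its top 4 mm below the top of the cap.
- stop_wing_b (a point): The same on the opposite wing.
- stop_press (a joint): How far the head is pressed in, m: 0 out, 0.0095 at the bottom. Pressing takes 2 to 12 N before it bottoms. By 0.008 a latch snaps in and the head, let go, stays in at about 0.007. Turning it releases the latch and a spring pushes it out to 0; pulling does not release it. Friction of a hard sideways push on a wing can hold the head in until that push is eased.
- stop_twist (a joint): How far the head is turned clockwise seen from above, in rad: 0 at rest, stop at 1.1. A spring (0.02 to 0.09 N m, about 0.5 to 2.5 N on the end of a wing) turns it back to 0 when let go. The latch releases at about 0.7; the head must be near 0 when pressed for it to latch.
- restart_box: The smaller control box, screwed to the bench: 80 x 80 mm, 45 mm high, one flat round push button in the middle of its top. Origin: centre of its underside; z up.
- restart_top (a point): Centre of the top of the flat push button (30 mm in diameter) of the smaller box, 67 mm above the bench when out; moves with it.
- restart (a joint): How far the push button is pressed, in m: 0 out, 0.006 fully in (5 N). A spring returns it.
- solder_reel: Loose bystander: reel standing on its flange, 52 mm in diameter, 40 mm high, just beyond the larger box. Origin: centre of its underside.
- flux_jar: Loose bystander: small round jar, 44 mm in diameter, 50 mm high, just beyond the smaller box. Origin: centre of its underside.
- screwdriver: Loose bystander: screwdriver lying on the bench, well to the left of the boxes (+y). Origin: on its underside.
- iron_stand: Loose bystander: soldering iron stand, 75 x 120 mm, 82 mm high, well to the right of the boxes (-y). Origin: centre of its underside.
Not all that is in view belongs to the job. Leave any blue look-alike of the restart_box alone.

How it is judged:
By the outcome, as a careful person would: the job done as asked, in the order asked, and still so for the second after the job is handed in, with the robot touching nothing.
It also fails if it takes over 45 s, if anything falls off the work surface, if the arm or the gripper's body presses on something with over 40 N, if the wrist force passes 120 N, or if a joint passes its speed limit or range.

## Working session

There is one attempt and no reset: what is moved stays moved. The work goes in short steps, Python scripts to look and compute and a tool call to move; the robot and the scene stay as the last step left them, time stands still between calls to the robot, and variables do not carry over. Pictures are saved under pics/ and viewed, at most 10 in all, crops included, and the job is handed in when it is done.

Besides the shell and the picture viewer there is one more tool, called as name(argument=value, ...) on one line, values as JSON. move_arm: Moves the arm, as the interface text tells. Its arguments: {"type":"object","properties":{"rows":{"type":"string"},"squeeze":{"type":"number"}},"required":["rows"]}

```bash
mkdir -p pics
cat > h.py <<'E'
from station import env
import numpy as np, cv2
def cloud(name):
    c=env.get_calibration(name); p,d=env.grab_frame(name)
    v,u=np.mgrid[:384,:512]
    X=np.stack([(u-c["cx"])/c["fx"]*d,(v-c["cy"])/c["fy"]*d,d],-1)
    W=(X-np.array(c["t"]))@np.array(c["R"]); W[d==0]=np.nan
    return p,W
E
python3 - <<'E'
from h import *
s=env.get_state(); print(s["t"],s["ee_pos"],s["orientation"],s["finger_gap"])
ims=[]
for n in("scene","top"):
    p,W=cloud(n); ims.append(p); np.save(n+".npy",W)
    for l in("stop_box","stop_top","stop_wing_a","restart_box","restart_top","solder_reel","flux_jar"):
        for r in env.look_for(l,n)[:3]:
            b=np.array(r["box"]).astype(int); q=W[b[1]:b[3]+1,b[0]:b[2]+1].reshape(-1,3)
            m=W[(b[1]+b[3])//2,(b[0]+b[2])//2]
            print(n,l,round(r["p"],2),b,m.round(3))
im=np.hstack([cv2.resize(i,(400,300)) for i in ims]); 
cv2.imwrite("pics/a.png",np.vstack([im])[:,:,::-1])
cv2.imwrite("pics/top.png",cv2.resize(ims[1],(800,600))[:,:,::-1])
E
```

```text
0.0 [0.25158754 0.59867636 0.237839  ] [-1.01001679e-04  1.97548935e-01  9.80292638e-01 -8.67204516e-04] 0.08815049551555687
scene stop_box 0.67 [291 167 324 177] [0.601 0.143 0.095]
scene stop_box 0.63 [283 169 328 207] [0.612 0.122 0.053]
scene stop_box 0.42 [331 181 350 200] [0.683 0.203 0.036]
scene stop_top 0.56 [289 167 324 179] [0.597 0.143 0.089]
scene stop_top 0.51 [330 180 351 198] [0.683 0.202 0.04 ]
scene stop_wing_a 0.83 [287 168 322 180] [0.597 0.133 0.091]
scene restart_box 0.77 [153 201 188 233] [ 0.41  -0.219  0.044]
scene restart_box 0.68 [199 183 235 218] [ 0.452 -0.081  0.043]
scene restart_box 0.63 [194 218 236 257] [ 0.558 -0.189  0.045]
scene restart_top 0.64 [211 222 218 230] [ 0.542 -0.176  0.064]
scene restart_top 0.53 [162 202 175 209] [ 0.388 -0.205  0.066]
scene restart_top 0.43 [215 187 227 194] [ 0.449 -0.061  0.066]
scene solder_reel 0.71 [333 178 351 196] [0.681 0.215 0.039]
scene flux_jar 0.6 [227 242 245 268] [ 0.64  -0.194  0.039]
top stop_top 0.88 [174 156 201 191] [0.593 0.162 0.093]
top stop_wing_a 0.66 [182 156 203 188] [0.596 0.147 0.096]
top restart_box 0.88 [288 180 320 213] [ 0.539 -0.171  0.068]
top restart_box 0.8 [291 232 326 266] [ 0.389 -0.184  0.068]
top restart_box 0.63 [249 216 275 248] [ 0.434 -0.053  0.068]
top restart_top 0.44 [304 192 309 203] [ 0.536 -0.177  0.066]
top restart_top 0.41 [260 226 267 237] [ 0.437 -0.056  0.069]
top solder_reel 0.74 [162 138 178 156] [0.676 0.221 0.039]
top flux_jar 0.79 [298 163 312 176] [ 0.62  -0.177  0.049]
```

View pics/a.png

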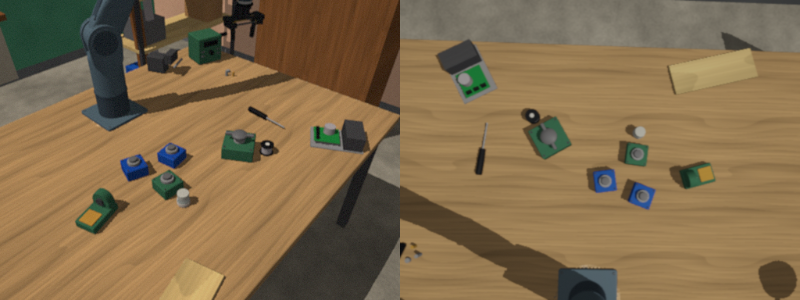

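View pics/top.png

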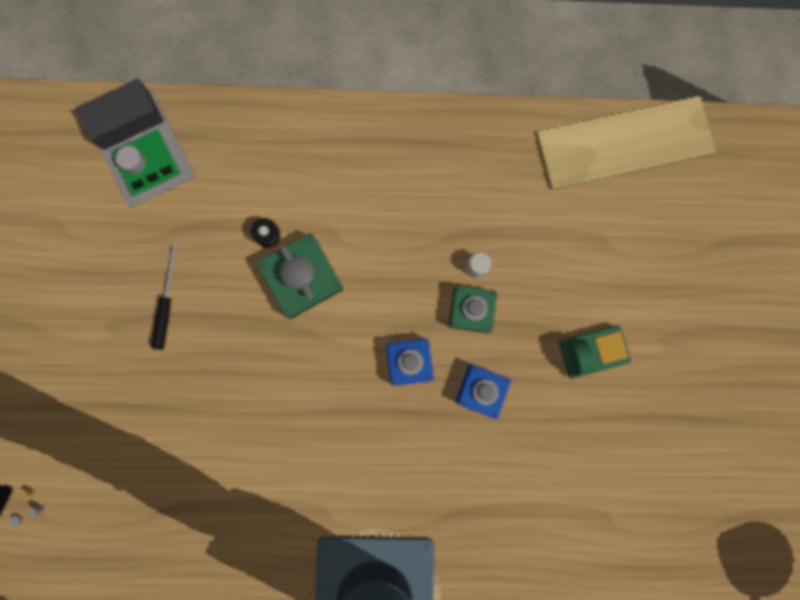

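The top view shows three flat-button boxes, at (410,361) blue, (485,391) blue and (473,308) green. The green one fits, since it is not a blue look-alike and has the jar just beyond it. The winged head is on the green box at (298,272). I'll confirm both in an enlarged crop.

Run:
```python
from h import *
p,W=cloud("top")
a=p[130:220,150:330]; cv2.imwrite("pics/crop.png",cv2.resize(a,(800,400),interpolation=cv2.INTER_CUBIC)[:,:,::-1])
def sel(c,r,z0,z1):
    q=W.reshape(-1,3); q=q[(np.hypot(q[:,0]-c[0],q[:,1]-c[1])<r)&(q[:,2]>z0)&(q[:,2]<z1)]; return q
q=sel((.595,.16),.075,.068,.12); print("head",len(q),q.mean(0),q[:,2].max())
r,_,_=(cv2.minAreaRect((q[:,:2]*1000).astype(np.float32))); print(r)
w,v=np.linalg.eigh(np.cov(q[:,:2].T)); print(w**.5,v[:,1],np.degrees(np.arctan2(v[1,1],v[0,1])))
q=sel((.595,.16),.1,.045,.062); print("box",cv2.minAreaRect((q[:,:2]*1000).astype(np.float32)))
q=sel((.537,-.173),.07,.035,.08); print("rbox",cv2.minAreaRect((q[:,:2]*1000).astype(np.float32)))
q=sel((.537,-.173),.03,.06,.08); print("btn",len(q),q.mean(0))
q=sel((.62,-.177),.03,.03,.08); print("jar",q.mean(0))
```

```text
head 428 [0.59098133 0.15309817 0.0907472 ] 0.09869895619221666
(591.503662109375, 153.89039611816406)
[0.01361257 0.02222817] [-0.85891723 -0.51211443] -149.19522642304273
box ((611.0821533203125, 164.964111328125), (165.43804931640625, 119.83627319335938), 30.58095359802246)
rbox ((551.9819946289062, -175.67051696777344), (80.39286041259766, 108.39683532714844), 83.0599365234375)
btn 101 [ 0.53805312 -0.17241914  0.0664297 ]
jar [ 0.6220925  -0.18249191  0.05008461]
```

View pics/crop.png

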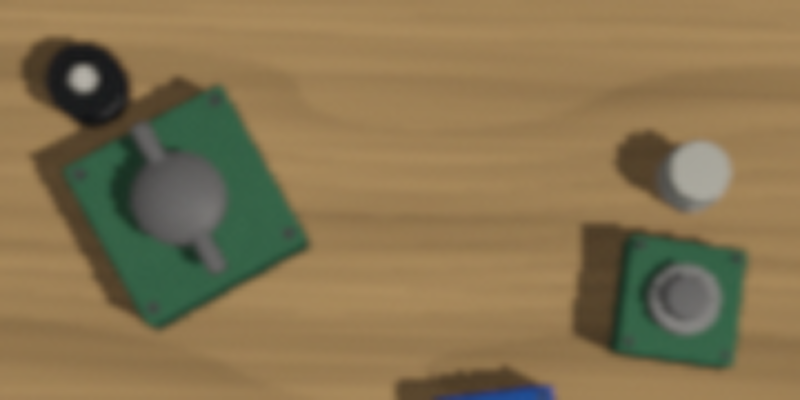

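The crop shows the winged cap at (180,198) with wings at (145,135) and (212,260) on the green box. The green restart button is at (686,296), with the jar at (697,173) beyond it. I'll approach the head with the fingers shut.

move_arm(rows="-34 -20 0 0 0 0 0; -34 -20 0 0 0 0 0; -34 -20 0 0 0 0 0; -34 -20 0 0 0 0 0; -34 -20 0 0 0 0 0; -34 -20 0 0 0 0 0; -34 -20 0 0 0 0 0; -34 -20 0 0 0 0 0", squeeze=10)

```text
t: 1.65
ee_pos: [0.4414, 0.3451, 0.239]
orientation: [0.0, 0.198, 0.98, 0.0]
wrist_force: [-0.1, -0.3, 1.2]
finger_gap: 0.0263
grip_force: 0.0
```

move_arm(rows="-34 -20 0 0 0 0 0; -34 -20 0 0 0 0 0; -34 -20 0 0 0 0 0; -34 -20 0 0 0 0 0; -34 -20 0 0 0 0 0; 0 0 10 0 0 -8 0; 0 0 10 0 0 -8 0; 0 0 10 0 0 -8 0")

```text
t: 2.45
ee_pos: [0.5588, 0.188, 0.2085]
orientation: [0.0, -0.013, 1.0, 0.0]
wrist_force: [-0.7, -0.3, 0.3]
finger_gap: 0.0003
grip_force: 0.0
```

move_arm(rows="0 0 0 0 0 -8 0; 0 0 0 0 0 -8 0; 0 0 0 0 0 -8 0; 0 0 0 0 0 -4 0; 0 0 0 0 0 0 0; 0 0 0 0 0 0 0; 0 0 0 0 0 0 0; 0 0 0 0 0 0 0")

```text
t: 3.25
ee_pos: [0.5586, 0.1884, 0.2088]
orientation: [0.0, -0.252, 0.968, -0.0]
wrist_force: [0.8, -0.2, -0.3]
finger_gap: 0.0005
grip_force: 0.0
```

```bash
cat > m.py <<'E'
from h import *
import sys
def wr(c,r=.08,z0=.068,z1=.12,pic=None,cam="wrist"):
    s=env.get_state(); p,W=cloud(cam)
    if pic: cv2.imwrite(f"pics/{pic}.png",p[:,:,::-1])
    q=W.reshape(-1,3); q=q[(np.hypot(q[:,0]-c[0],q[:,1]-c[1])<r)&(q[:,2]>z0)&(q[:,2]<z1)]
    return s,p,q
def tool(s,P):
    from scipy.spatial.transform import Rotation as R
    w,x,y,z=s["orientation"]; return (R.from_quat([x,y,z,w]).inv().apply(np.array(P)-s["ee_pos"])*1000).round(1)
E
python3 - <<'E'
from m import *
s,p,q=wr((.591,.153),pic="w1")
print(len(q)); print(cv2.minAreaRect((q[:,:2]*1000).astype(np.float32)),q[:,2].max())
t=q[q[:,2]>.0905]; print("flat",len(t),t.mean(0),cv2.minEnclosingCircle((t[:,:2]*1000).astype(np.float32)))
print(tool(s,[.591,.1535,.1]))
E
```

```text
3808
((589.4571533203125, 155.52743530273438), (95.78512573242188, 59.00423049926758), 2.618313789367676) 0.09542665238474479
flat 2043 [0.5896303  0.15545736 0.09234247] ((588.6272583007812, 153.4454803466797), 48.68314743041992)
[-11.3 -46.3 108.8]
```

View pics/w1.png

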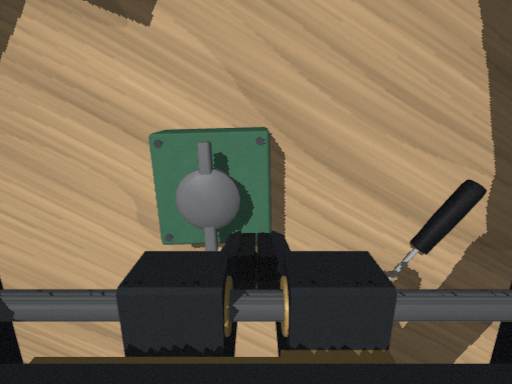

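The wrist view shows the head centred at (208,198), with one wing end at (204,145) and the other at (211,245). The screwdriver is clear of it. I'll go above the head and then press.

move_arm(rows="-2 -9 10 0 0 0 0; -3 -12 10 0 0 0 0; -3 -12 20 0 0 0 0; -3 -12 20 0 0 0 0; 0 0 20 0 0 0 0; 0 0 15 0 0 0 0; 0 0 5 0 0 0 0; 0 0 0 0 0 0 0")

```text
t: 4.1
ee_pos: [0.5897, 0.1542, 0.1078]
orientation: [-0.001, -0.252, 0.968, -0.0]
wrist_force: [-0.4, 0.8, 0.6]
finger_gap: 0.0004
grip_force: 0.0
```

move_arm(rows="0 0 4 0 0 0 0; 0 0 4 0 0 0 0; 0 0 4 0 0 0 0; 0 0 3 0 0 0 0; 0 0 2 0 0 0 0; 0 0 2 0 0 0 0; 0 0 2 0 0 0 0; 0 0 0 0 0 0 0")

```text
t: 4.9
ee_pos: [0.5903, 0.1545, 0.0881]
orientation: [0.0, -0.252, 0.968, -0.0]
wrist_force: [-1.7, -0.9, 5.5]
finger_gap: 0.0005
grip_force: 2.5
```

move_arm(rows="0 0 1 0 0 0 0; 0 0 1 0 0 0 0; 0 0 1 0 0 0 0; 0 0 1 0 0 0 0; 0 0 0.5 0 0 0 0; 0 0 0 0 0 0 0; 0 0 0 0 0 0 0; 0 0 0 0 0 0 0")

```text
t: 5.7
ee_pos: [0.5904, 0.1545, 0.0839]
orientation: [0.0, -0.252, 0.968, 0.0]
wrist_force: [-2.9, -0.4, 8.7]
finger_gap: 0.0003
grip_force: 4.5
```

move_arm(rows="0 0 1 0 0 0 0; 0 0 1 0 0 0 0; 0 0 0 0 0 0 0; 0 0 0 0 0 0 0; 0 0 0 0 0 0 0; 0 0 0 0 0 0 0; 0 0 0 0 0 0 0; 0 0 0 0 0 0 0")

```text
t: 6.5
ee_pos: [0.5905, 0.1545, 0.0837]
orientation: [0.0, -0.252, 0.968, -0.0]
wrist_force: [-8.3, -2.0, 24.1]
finger_gap: 0.0003
grip_force: 12.2
```

Bottomed at 24 N. I'll lift straight up and check that the head stays in.

move_arm(rows="0 0 -3 0 0 0 0; 0 0 -5 0 0 0 0; 0 0 -10 0 0 0 0; 0 0 -20 0 0 0 0; 0 0 -20 0 0 0 0; 25 0 -20 0 0 0 0; 25 20 0 0 0 0 0; 0 25 0 0 0 0 0")

```text
t: 7.3
ee_pos: [0.5228, 0.1665, 0.1598]
orientation: [-0.001, -0.25, 0.968, -0.001]
wrist_force: [0.1, 0.6, -0.2]
finger_gap: 0.0005
grip_force: 0.0
```

Run:
```python
from m import *
s,p,q=wr((.59,.1545),pic="w2")
t=q[np.hypot(q[:,0]-.59,q[:,1]-.1545)<.01]; print(s["t"],s["ee_pos"],len(t),np.median(t[:,2]))
for l in("stop_wing_a","stop_top"): print(l,[(r["p"],r["box"]) for r in env.look_for(l,"wrist")[:2]])
w=q[(np.hypot(q[:,0]-.59,q[:,1]-.1545)>.034)&(np.hypot(q[:,0]-.59,q[:,1]-.1545)<.056)]
for sg in(1,-1):
    k=w[(w[:,0]-.59)*sg>0]; print(sg,len(k),np.median(k,0) if len(k) else 0)
```

```text
7.3 [0.52283777 0.16649392 0.15982254] 0 nan
stop_wing_a [(0.6, [171.2, 199.1, 233.3, 252.7])]
stop_top [(0.94, [172.1, 198.9, 229.7, 254.2])]
1 0 0
-1 407 [0.55110084 0.13308625 0.08173421]
  return _methods._mean(a, axis=axis, dtype=dtype,
  ret = ret.dtype.type(ret / rcount)
```

View pics/w2.png

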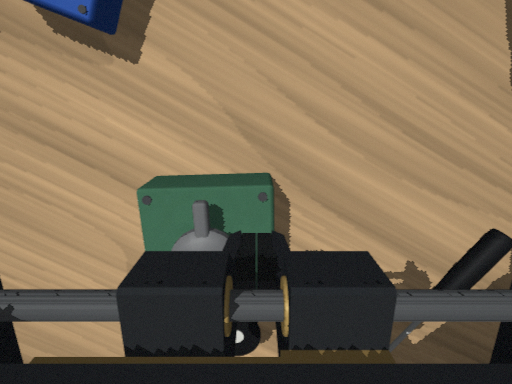

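The wing top at z≈0.082 shows the head is latched in. Clockwise is tool +y for this wing, visible at (201,215), so I'll go to its −y side and descend there.

move_arm(rows="-4 -20 0 0 0 0 0; -4 -30 0 0 0 0 0; 0 -29 0 0 0 0 0; 0 0 20 0 0 0 0; 0 0 25 0 0 0 0; 0 0 25 0 0 0 0; 0 0 15 0 0 0 0; 0 0 7 0 0 0 0")

```text
t: 8.25
ee_pos: [0.5698, 0.1033, 0.0658]
orientation: [-0.001, -0.252, 0.968, -0.0]
wrist_force: [0.1, -0.2, -0.1]
finger_gap: 0.0005
grip_force: 0.0
```

move_arm(rows="0 0 0 0 0 0 0; 0 4 0 0 0 0 0; 0 2 0 0 0 0 0; 0 2 0 0 0 0 0; 0 2 0 0 0 0 0; 0 2 0 0 0 0 0; 0 0 0 0 0 0 0; 0 0 0 0 0 0 0")

```text
t: 9.05
ee_pos: [0.5643, 0.1147, 0.0673]
orientation: [0.0, -0.252, 0.968, -0.0]
wrist_force: [-0.4, -0.1, 0.4]
finger_gap: 0.0011
grip_force: 0.0
```

move_arm(rows="1.3 3 0 0 0 4 0; 1.3 3 0 0 0 4 0; 1.3 3 0 0 0 4 0; 1.3 3 0 0 0 4 0; 1.3 3 0 0 0 4 0; 1.3 3 0 0 0 4 0; 0 0 0 0 0 0 0; 0 0 0 0 0 0 0")

```text
t: 9.85
ee_pos: [0.5511, 0.1291, 0.0672]
orientation: [0.0, -0.046, 0.999, -0.0]
wrist_force: [0.1, -0.3, -1.1]
finger_gap: 0.0003
grip_force: 0.0
```

Run:
```python
from m import *
s,p,q=wr((.59,.1545),pic="x",cam="top")
p=p[135:215,140:245]; cv2.imwrite("pics/w3.png",cv2.resize(p,(630,480),interpolation=cv2.INTER_CUBIC)[:,:,::-1])
print(s["wrist_force"],s["moment"],tool(s,[.59,.1545,.08]))
```

```text
[ 0.09167553 -0.34963203 -1.09273051] [ 0.06447767  0.01712164 -0.00857252] [-41.1  21.7 -12.8]
```

View pics/w3.png

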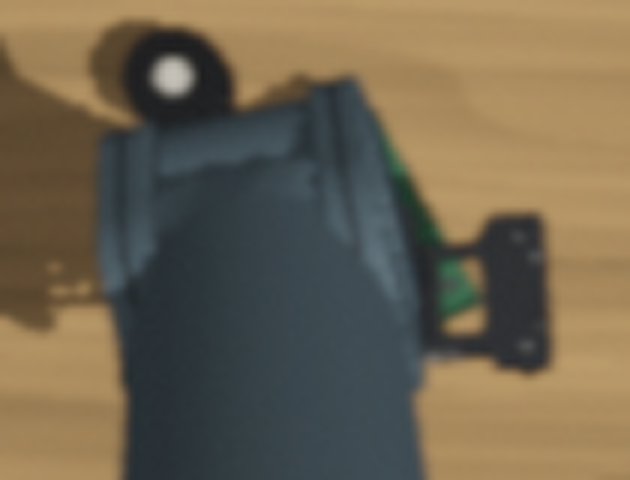

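The arm hides the head in the top view, so I'll measure the wing angle from the wrist depth instead.

```bash
cat >> m.py <<'E'
def wing(pic=None):
    s,p,q=wr((.59,.1545),pic=pic)
    d=q[:,:2]-[.59,.1545]; r=np.hypot(*d.T); k=(r>.036)&(r<.053)
    a=np.degrees(np.arctan2(d[k,1],d[k,0]))%360-209
    print(s["t"],"F",np.round(s["wrist_force"],1),"tool",tool(s,[.59,.1545,.08]))
    h,_=np.histogram(a,np.arange(-180,180,10)); print([(i*10-180,n) for i,n in enumerate(h) if n>5])
    for lo in(-100,):
        m=(a>-90)&(a<20); print("wing",np.median(a[m]),"z",np.median(q[k][m][:,2]))
E
python3 - <<'E'
from m import *
wing("w4")
E
```

```text
9.9 F [-0.3 -0.4  0.2] tool [-41.   21.7 -12.8]
[(-30, np.int64(275)), (-20, np.int64(424)), (-10, np.int64(735)), (0, np.int64(156)), (10, np.int64(19))]
wing -8.638326208669511 z 0.08799507086741981
```

View pics/w4.png

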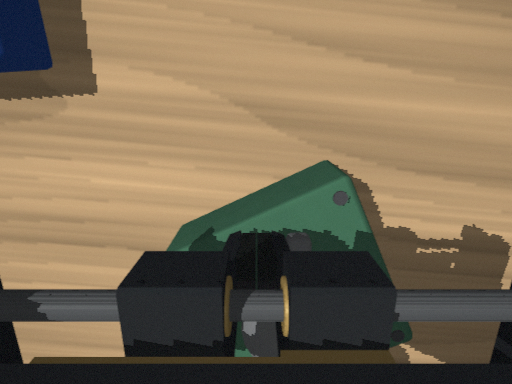

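The wing shows at (297,242), right beside the finger. I'll keep turning along the arc.

move_arm(rows="1.6 3.9 0 0 0 5 0; 1.6 3.9 0 0 0 5 0; 1.6 3.9 0 0 0 5 0; 1.6 3.9 0 0 0 5 0; 0 0 0 0 0 0 0; 0 0 0 0 0 0 0; 0 0 0 0 0 0 0; 0 0 0 0 0 0 0")

```text
t: 10.75
ee_pos: [0.5452, 0.1443, 0.0672]
orientation: [-0.0, 0.128, 0.992, -0.0]
wrist_force: [-0.8, -2.1, 0.2]
finger_gap: 0.0003
grip_force: 0.8
```

Run:
```python
from m import *
wing("w5")
```

```text
10.75 F [-0.8 -2.1  0.2] tool [-40.7  21.2 -12.8]
[(-60, np.int64(6)), (-50, np.int64(152)), (-40, np.int64(463)), (-30, np.int64(794)), (-20, np.int64(149)), (-10, np.int64(19))]
wing -28.31928079059827 z 0.09060526926092569
```

View pics/w5.png

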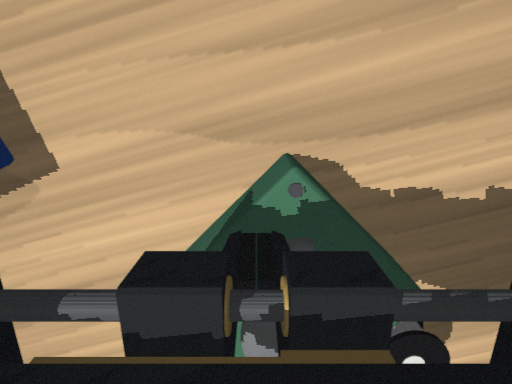

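move_arm(rows="1.2 3.2 0 0 0 4 0; 1.2 3.2 0 0 0 4 0; 0.6 1.6 0 0 0 2 0; 0 0 0 0 0 0 0; 0 0 0 0 0 0 0; 0 0 0 0 0 0 0; 0 0 0 0 0 0 0; 0 0 0 0 0 0 0")

```text
t: 11.6
ee_pos: [0.5446, 0.1532, 0.0671]
orientation: [-0.0, 0.215, 0.977, -0.0]
wrist_force: [-4.0, -2.3, 1.3]
finger_gap: 0.0006
grip_force: 1.3
```

```bash
cat > z.py <<'E'
from m import *
# wing top height in front of / beside finger, by wrist depth, tool frame
s=env.get_state(); p,W=cloud("wrist")
from scipy.spatial.transform import Rotation as R
w,x,y,z=s["orientation"]; T=R.from_quat([x,y,z,w]).inv().apply(W.reshape(-1,3)-s["ee_pos"]).reshape(W.shape)*1000
for v in(238,240,243,246): print(v,[(u,*T[v,u].round(0)[:2],W[v,u,2].round(4)) for u in range(284,324,4)])
d=W[...,:2]-[.59,.1545]; k=(np.hypot(d[...,0],d[...,1])<.026)&(W[...,2]>.07)&(W[...,2]<.1)
print("cap",k.sum(),np.percentile(W[k][:,2],[10,50,90,98]) if k.any() else "", s["wrist_force"])
E
python3 z.py
```

```text
238 [(284, np.float64(11.0), np.float64(14.0), np.float64(0.0782)), (288, np.float64(0.0), np.float64(19.0), np.float64(0.0546)), (292, np.float64(11.0), np.float64(18.0), np.float64(0.0788)), (296, np.float64(13.0), np.float64(19.0), np.float64(0.0817)), (300, np.float64(12.0), np.float64(21.0), np.float64(0.0806)), (304, np.float64(13.0), np.float64(23.0), np.float64(0.0814)), (308, np.float64(12.0), np.float64(25.0), np.float64(0.0807)), (312, np.float64(1.0), np.float64(32.0), np.float64(0.0557)), (316, np.float64(1.0), np.float64(34.0), np.float64(0.0549)), (320, np.float64(1.0), np.float64(37.0), np.float64(0.0553))]
240 [(284, np.float64(11.0), np.float64(14.0), np.float64(0.08)), (288, np.float64(-0.0), np.float64(19.0), np.float64(0.0554)), (292, np.float64(11.0), np.float64(18.0), np.float64(0.0804)), (296, np.float64(12.0), np.float64(19.0), np.float64(0.083)), (300, np.float64(13.0), np.float64(21.0), np.float64(0.0847)), (304, np.float64(13.0), np.float64(23.0), np.float64(0.0839)), (308, np.float64(13.0), np.float64(25.0), np.float64(0.0842)), (312, np.float64(11.0), np
[... 816 characters left out ...]
0.0), np.float64(13.0), np.float64(0.085)), (288, np.float64(10.0), np.float64(15.0), np.float64(0.0853)), (292, np.float64(11.0), np.float64(17.0), np.float64(0.087)), (296, np.float64(12.0), np.float64(19.0), np.float64(0.0876)), (300, np.float64(12.0), np.float64(20.0), np.float64(0.0883)), (304, np.float64(12.0), np.float64(22.0), np.float64(0.088)), (308, np.float64(12.0), np.float64(24.0), np.float64(0.0879)), (312, np.float64(11.0), np.float64(26.0), np.float64(0.087)), (316, np.float64(-4.0), np.float64(35.0), np.float64(0.0551)), (320, np.float64(-4.0), np.float64(37.0), np.float64(0.0557))]
cap 1115 [0.08881901 0.0915222  0.09301173 0.09363451] [-4.01805831 -2.32705867  1.28688566]
```

The wing end face reaches z≈0.089 and the cap 0.0935, so the latch has released and the head is out, twisted about 54°. I'll slide outward off the wing end, rise, and check from above.

move_arm(rows="0 -3 0 0 0 0 0; 10 -3 0 0 0 0 0; 15 0 0 0 0 0 0; 15 0 0 0 0 0 0; 10 0 -30 0 0 0 0; 0 0 -40 0 0 0 0; 0 0 -40 0 0 0 0; 0 0 0 0 0 0 0")

```text
t: 12.45
ee_pos: [0.4991, 0.1714, 0.1821]
orientation: [0.003, 0.214, 0.977, 0.003]
wrist_force: [0.4, 0.4, -0.0]
finger_gap: 0.0008
grip_force: 0.0
```

Run:
```python
from m import *
s,p,q=wr((.59,.1545),pic="w6")
d=np.hypot(q[:,0]-.59,q[:,1]-.1545)
print("cap",np.median(q[d<.01][:,2])); k=q[(d>.036)&(d<.053)]; print("wing",len(k),np.median(k,0))
print(s["ee_pos"],s["orientation"],tool(s,[.538,-.1724,.12]))
```

```text
cap nan
wing 0 [nan nan nan]
[0.49905401 0.17143546 0.18206664] [0.00347147 0.21385123 0.97685465 0.00325516] [-178.7 -296.6   60.7]
  return _methods._mean(a, axis=axis, dtype=dtype,
  ret = ret.dtype.type(ret / rcount)
  ret = um.true_divide(
```

View pics/w6.png

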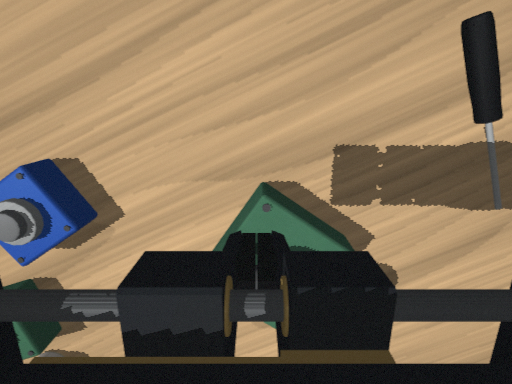

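The head is hidden by the gripper here. I'll move on towards the green button and check the head with the top camera once the arm is out of the way.

move_arm(rows="-22 -37 0 0 0 0 0; -22 -37 0 0 0 0 0; -22 -37 0 0 0 0 0; -22 -37 0 0 0 0 0; -22 -37 0 0 0 0 0; -22 -37 0 0 0 0 0; -22 -37 0 0 0 0 0; 0 0 0 0 0 0 0")

```text
t: 13.3
ee_pos: [0.5268, -0.137, 0.1762]
orientation: [-0.0, 0.219, 0.976, -0.002]
wrist_force: [0.8, 0.1, 0.1]
finger_gap: 0.0004
grip_force: 0.0
```

Run:
```python
from m import *
s,p,q=wr((.59,.1545),cam="top",r=.07)
d=np.hypot(q[:,0]-.59,q[:,1]-.1545)
print("cap",np.median(q[d<.01][:,2])); k=q[(d>.036)&(d<.053)]; print("wings",len(k),[np.median(k[(k[:,0]-.59)*g>0],0).round(4) for g in(1,-1)])
s,p,q=wr((.538,-.1724),r=.05,z0=.062,z1=.075)
print(len(q), np.median(q,0) if len(q) else "", [(r["p"],r["box"]) for r in env.look_for("restart_top","wrist")])
print(s["ee_pos"],tool(s,[.538,-.1724,.09]))
a=p; cv2.imwrite("pics/w7.png",a[:,:,::-1])
```

```text
cap 0.0936801376671316
wings 51 [array([0.6296, 0.1752, 0.0892]), array([0.5525, 0.1302, 0.0887])]
804 [ 0.53624052 -0.17091143  0.06712056] [(0.82, [278.3, 24.3, 312.5, 71.3]), (0.7, [207.1, 200.1, 237.1, 235.0]), (0.62, [90.7, 41.6, 133.7, 85.5])]
[ 0.52696235 -0.13314086  0.17595941] [-26.7 -30.8  86. ]
```

View pics/w7.png

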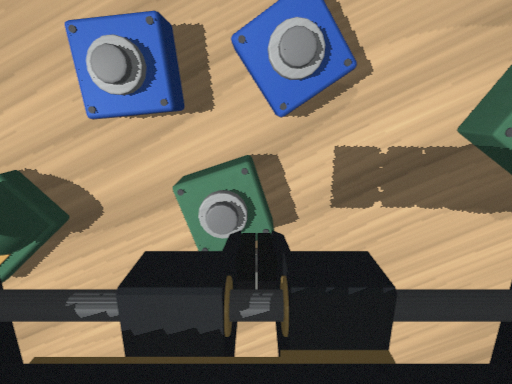

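The top camera shows the head out (cap 0.0937) with the wings back at rest. In the wrist view the green button is at (222,217), with the blue look-alikes at (110,63) and (297,45). Going over the green one.

move_arm(rows="-8 -10 10 0 0 0 0; -9 -10 20 0 0 0 0; -9 -10 25 0 0 0 0; 0 0 20 0 0 0 0; 0 0 15 0 0 0 0; 0 0 3 0 0 0 0; 0 0 0 0 0 0 0; 0 0 0 0 0 0 0")

```text
t: 14.25
ee_pos: [0.5399, -0.1688, 0.085]
orientation: [0.001, 0.214, 0.977, 0.0]
wrist_force: [0.1, -0.5, 0.7]
finger_gap: 0.0004
grip_force: 0.0
```

move_arm(rows="1 -4 4 0 0 0 0; 0 0 5 0 0 0 0; 0 0 5 0 0 0 0; 0 0 3 0 0 0 0; 0 0 2 0 0 0 0; 0 0 2 0 0 0 0; 0 0 2 0 0 0 0; 0 0 0 0 0 0 0")

```text
t: 15.05
ee_pos: [0.5365, -0.1721, 0.0615]
orientation: [-0.0, 0.215, 0.977, 0.0]
wrist_force: [-1.5, 0.3, 6.1]
finger_gap: 0.0004
grip_force: 2.9
```

move_arm(rows="0 0 1 0 0 0 0; 0 0 1 0 0 0 0; 0 0 1 0 0 0 0; 0 0 0 0 0 0 0; 0 0 0 0 0 0 0; 0 0 0 0 0 0 0; 0 0 0 0 0 0 0; 0 0 0 0 0 0 0")

```text
t: 15.85
ee_pos: [0.5366, -0.1722, 0.061]
orientation: [-0.0, 0.215, 0.977, 0.001]
wrist_force: [-11.3, 4.2, 33.6]
finger_gap: 0.0005
grip_force: 16.9
```

Button fully in (z 0.061, at its stop). Releasing and moving clear.

move_arm(rows="0 0 -4 0 0 0 0; 0 0 -8 0 0 0 0; 0 0 -20 0 0 0 0; 0 0 -30 0 0 0 0; 0 0 -40 0 0 0 0; 25 0 -30 0 0 0 0; 35 0 0 0 0 0 0; 35 0 0 0 0 0 0")

```text
t: 16.65
ee_pos: [0.4504, -0.1322, 0.1912]
orientation: [0.001, 0.215, 0.977, 0.0]
wrist_force: [-0.6, -0.3, -0.3]
finger_gap: 0.0005
grip_force: 0.0
```

move_arm(rows="30 0 0 0 0 0 0; 20 0 0 0 0 0 0; 0 0 0 0 0 0 0; 0 0 0 0 0 0 0; 0 0 0 0 0 0 0; 0 0 0 0 0 0 0; 0 0 0 0 0 0 0; 0 0 0 0 0 0 0")

```text
t: 17.45
ee_pos: [0.4053, -0.1116, 0.1901]
orientation: [-0.0, 0.215, 0.977, -0.0]
wrist_force: [0.3, 0.4, 0.2]
finger_gap: 0.0006
grip_force: 0.0
```

Run:
```python
from m import *
s,p,q=wr((.59,.1545),cam="top",r=.012); print("cap",np.median(q[:,2]))
for cam in("wrist","top","scene"):
    s,p,q=wr((.537,-.172),r=.01,z0=.055,z1=.075,cam=cam); print("btn",cam,len(q),np.median(q[:,2]) if len(q) else "")
for l in("solder_reel","flux_jar"): print(l,[np.array(r["box"]).round() for r in env.look_for(l,"top")[:1]])
print(s["t"],s["ee_pos"],s["wrist_force"])
```

```text
cap 0.09344283668803917
btn wrist 105 0.06745274858113388
btn top 38 0.0671557548545222
btn scene 30 0.06664259906958109
solder_reel [array([182., 156., 204., 188.])]
flux_jar [array([300., 164., 314., 176.])]
17.6 [ 0.40507946 -0.11147816  0.19019475] [ 0.30958567  0.14690324 -0.14018463]
```

```bash
python3 -c "
from station import env
print(env.job_done())"
```

```text
the job is handed in; nothing more can be done
None
```

The stop head was pressed in until it latched, then twisted clockwise by one wing until it sprang back out; the green restart button was then pressed to its stop and came back out, and I handed the job in at about 17.6 s with the arm clear.

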